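# Return test plates to their stacking racks by feel

### The job

Put the two loose aluminium test plates away: lay the long one flat on the pile in the long rack and the short one flat on the pile in the short rack, centred and in line with the rack. How high each pile stands is not known, so feel for its top and set each plate down gently: do not drop it, even from several millimetres, and do not press it hard onto the pile. Do not shift the screwdriver, wrench, brush or jar that lie around them.

Things in the scene. Friction and masses are not known exactly. Their poses are not given: they have to be found in the camera images.
- long_plate_mid (a point): centre (half-way up) of the loose long plate: bare aluminium, 150 mm long (x), 54 wide (y), 16 thick (z), a dark dot near each end; 350 g, give or take a quarter. Starts flat on the bench in the middle, long axis roughly across the bench; 25 mm free beside its long sides at mid-length. Either end may point either way in the rack.
- short_plate_mid (a point): centre (half-way up) of the loose short plate: bare aluminium, 100 mm long (x), 54 wide (y), 16 thick (z), a dark dot near each end; 233 g, give or take a quarter. Starts flat on the bench in the middle, long axis roughly across the bench; 25 mm free beside its long sides at mid-length. Either end may point either way in the rack.
- long_plate: the loose long plate itself; origin at the centre of its underside, axes as for its centre
- short_plate: the loose short plate itself; origin at the centre of its underside, axes as for its centre
- long_rack: dark steel stacking rack for the long plates, fixed; origin at the centre of its underside, on the bench; x along its length (either way round), z up. On a locked shelf in it lies a centred pile of long plates, as long and wide as the loose one. The pile's level top is 60 to 100 mm above the bench: not measured, different in each rack and each time. It gives only 1 mm per 10 N.
- short_rack: dark steel stacking rack for the short plates, fixed; origin at the centre of its underside, on the bench; x along its length (either way round), z up. On a locked shelf in it lies a centred pile of short plates, as long and wide as the loose one. The pile's level top is 60 to 100 mm above the bench: not measured, different in each rack and each time. It gives only 1 mm per 10 N.
- long_rack_mouth (a point): centre of the open top of the long rack, 130 mm above the bench, axes as the rack. Two end walls, 64 mm wide (y), rise to this height and face each other 158 mm apart along x: 4 mm of play at each end of a plate; their top 12 mm flares outwards. The long sides are open above 30 mm, so fingers have room there. Outer size 200 x 74 mm.
- short_rack_mouth (a point): centre of the open top of the short rack, 130 mm above the bench, axes as the rack. Two end walls, 64 mm wide (y), rise to this height and face each other 108 mm apart along x: 4 mm of play at each end of a plate; their top 12 mm flares outwards. The long sides are open above 30 mm, so fingers have room there. Outer size 150 x 74 mm.
- screwdriver: a screwdriver lying on the bench between the two loose plates, 180 mm long, about 30 mm thick; a bystander
- wrench: a wrench, 200 mm long, lying at the left; a bystander
- brush: a brush, 200 mm long, lying at the right; a bystander
- jar: a pale jar with a lid, 64 mm across, 90 mm high; a bystander

How it is judged:
By the outcome, as a careful person would: the job done as asked, in the order asked, and still so for the second after the job is handed in, with the robot touching nothing.
It also fails if it takes over 66 s, if anything falls off the work surface, if the arm or the gripper's body presses on something with over 40 N, if the wrist force passes 120 N, or if a joint passes its speed limit or range.

### The arm

A 7-joint arm with a two-finger parallel gripper is mounted at the origin on the work surface. World frame = base frame: x ahead of the robot, y to its left, z up, the work surface at z = 0. Lengths are in m, angles in rad, forces in N, time in s.
With the tool pointing down it reaches from about 0.425 to 0.95 m from the base axis. Payload 4.7 kg.
Tool frame: the origin (TCP) lies on the centre line of the jaws, within the pads' length; the fingertips stand robot.nose_length ahead of it and the grasp point (between the pads) lies 8 mm behind it (robot.nose_length is the distance from the TCP to the fingertips, in m); z points along the fingers, y is the line along which they close (so a half turn about z gives the same grasp; the last joint's range is limited). The gripper opens to 85 mm and grips with 20 to 120 N. Pads are 22 mm wide; open, the fingers measure 114 mm over their backs; the gripper's body (76 mm by 85 mm) begins 54 mm behind the grasp point. The pads swing forward as they close: fully open they stand 13 mm farther back than shut.
Start: joints at [1.087, 0.469, -0.049, 1.532, 0.024, 1.141, -0.082], TCP at [0.297, -0.606, 0.242] pointing down, gripper open.
Joint ranges: [-2.59, 2.59], [-0.33, 1.99], [-1.39, 1.29], [0.1, 2.45], [-1.04, 4.18], [0.21, 1.99], [-2.66, 2.66]. Speed limits (rad/s): [2.57, 2.57, 3.14, 3.14, 3.14, 3.14, 3.14].

### API

Orientations are given as [roll, pitch, yaw] about the fixed x, y, z axes, in that order (R = Rz(yaw) Ry(pitch) Rx(roll)).
In Python, from plant import robot gives the robot as it stands. Calls block until the motion is done:
- robot.goto(position, orientation): joint-space move of the TCP to a pose.
- robot.move_straight(position, vel=0.15, attitude=None, contact_N=None): straight line of the TCP; attitude=None keeps the orientation; vel is the mean speed in m/s. With contact_N (N) it stops when the force on the tool has changed by that much, and returns True; else False.
- robot.move_joints(angles): joint-space move.
- robot.grip(opening, strength=None): opening from 0.0 (shut) to 1.0 (fully open); strength is the grip in N (None keeps the last); returns when the fingers have stopped.
- robot.sleep(seconds).
- robot.inverse_kinematics(position, orientation): joint angles nearest the present ones, or None.
- robot.sense(): the state.
- robot.grab_frame(name): name is "side" or "top"; returns a dict with "image" (400x640x3 uint8, red, green, blue), "range_z" (400x640 float32, m along the optical axis (not along the pixel's ray), 0 where there is no reading), "fx", "fy", "cx", "cy" (pixels), "R" (3x3) and "t" (3): a world point X has camera coordinates R X + t. Camera axes: x right, y down, z forward; pixel columns grow to the right and rows downward; lengths in m; the calibration is good to about 2 mm. A picture is of the moment at which its call begins.
A pose or a line that the arm cannot do raises robot.IKError and nothing moves.
- robot.close_job(): hands the job in; it is judged then, once.
The state is a dict: "t": time; "joint_pos": joint angles; "joint_velocities": joint speeds; "effort": joint torques, N m; "tcp_pos": TCP position; "tcp_rot": TCP orientation; "wrist_force": force on the tool from outside, world axes, zero at the start; "torque": the same for the moment, N m; "opening": opening from 0.0 (shut) to 1.0 (fully open); "gripper_force": force on a finger pad.
Only numpy, scipy, OpenCV 4.12 (cv2) and the standard library are available. Lean on these libraries where they do the work, as an engineer would, in place of code of your own. Each camera call takes 0.05 s, during which the arm holds its last target. There are 200 camera calls.

## Working session

There is one attempt and no reset: what is moved stays moved. The work goes in short steps, each a Python script; the robot and the scene stay as the last script left them, time stands still between calls to the robot, and variables do not carry over. Pictures are saved under pics/ and viewed, at most 10 in all, crops included, and the job is handed in when it is done.

```bash
mkdir -p pics; ls; python3 - <<'E'
from plant import robot
import cv2,numpy as np
print(robot.nose_length, robot.sense())
for n in("top","side"):
    f=robot.grab_frame(n); cv2.imwrite(f"pics/{n}0.png",f["image"][:,:,::-1])
    np.savez(f"{n}0.npz",**f); print(n,f["fx"],f["fy"],f["cx"],f["cy"],f["R"],f["t"],-f["R"].T@f["t"],(f["range_z"]>0).mean())
E
```

```text
pics
0.011 {'t': 0.0, 'joint_pos': array([ 1.0871099 ,  0.4694432 , -0.048611  ,  1.53368638,  0.0240989 ,
        1.14098544, -0.08229272]), 'joint_velocities': array([-2.79870406e-04,  1.23973082e-04,  8.80174667e-04, -2.41798045e-05,
        7.33414266e-04,  2.06712200e-03, -9.92361130e-05]), 'effort': array([ 4.40895174e-04, -5.10308683e+01, -4.64881060e-02, -2.37716317e+01,
        1.06852484e-02,  7.41057418e-03,  1.96157117e-06]), 'tcp_pos': array([ 0.29628271, -0.60588001,  0.24126345]), 'tcp_rot': array([-3.13965691e+00,  6.22289128e-05,  4.54839106e-01]), 'wrist_force': array([ 0.52647948, -0.3048664 , -0.69962867]), 'torque': array([-0.03374219,  0.00141716, -0.01230259]), 'gripper_force': 0.0, 'opening': 0.9981976638318116}
top 404.2603324958162 404.2603324958162 318.0434478588939 204.20656764195763 [[ 0.00232292 -0.99986483  0.01627661]
 [-0.99327037 -0.00419175 -0.1157428 ]
 [ 0.11579538 -0.01589821 -0.99314585]] [-0.00680893  0.55993069  1.23938195] [0.41266367 0.01524304 1.29580581] 0.99611328125
side 510.59115085266467 510.59115085266467 322.1523352171677 202.17152840319457 [[-7.69725241e-01  6.38375202e-01 -3.94155141e-04]
 [ 4.24870045e-01  5.11828926e-01 -7.46670339e-01]
 [-4.76454089e-01 -5.74898472e-01 -6.65194144e-01]] [ 0.43373217 -0.15165742  2.03763856] [1.36913051 0.97217409 1.24235809] 0.99419140625
```

View pics/top0.png

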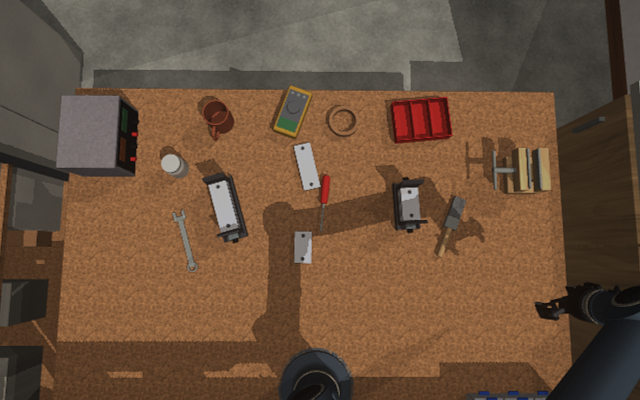

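View pics/side0.png

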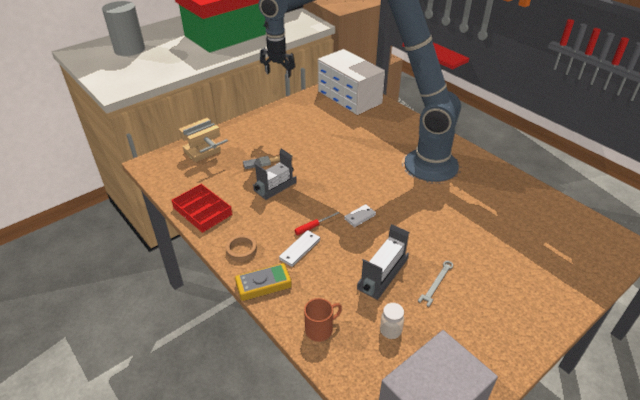

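Top view: long plate at (307,166), short plate at (303,247), long rack at (225,208), short rack at (408,205), with the screwdriver at (324,200) between the plates. In the side view they are at (300,248), (360,215), (385,262) and (274,178).

```bash
cat > vis.py <<'E'
import cv2,numpy as np
def ray(f,uv,z):
    uv=np.atleast_2d(uv).astype(float)
    d=np.c_[(uv[:,0]-f["cx"])/f["fx"],(uv[:,1]-f["cy"])/f["fy"],np.ones(len(uv))]@f["R"]
    c=-f["R"].T@f["t"]; return c+d*((z-c[2])/d[:,2])[:,None]
def tri(f,a,g,b):   # two-view triangulation
    P=lambda f:np.diag([1,1,1])@np.array([[f["fx"],0,f["cx"]],[0,f["fy"],f["cy"]],[0,0,1]])@np.c_[f["R"],f["t"]]
    X=cv2.triangulatePoints(P(f),P(g),np.array(a,float).reshape(2,1),np.array(b,float).reshape(2,1)); return (X[:3]/X[3]).ravel()
def cloud(f):
    h,w=f["range_z"].shape; u,v=np.meshgrid(np.arange(w),np.arange(h)); z=f["range_z"]
    C=np.stack([(u-f["cx"])/f["fx"]*z,(v-f["cy"])/f["fy"]*z,z],-1); X=(C-f["t"])@f["R"]; X[z==0]=np.nan; return X
def bright(f,c,r=45,thr=135):
    hsv=cv2.cvtColor(np.ascontiguousarray(f["image"]),cv2.COLOR_RGB2HSV)
    m=((hsv[...,1]<50)&(hsv[...,2]>thr)).astype(np.uint8); k=np.zeros_like(m); cv2.circle(k,c,r,1,-1); m*=k
    m=cv2.morphologyEx(m,cv2.MORPH_CLOSE,np.ones((3,3)))
    n,l,s,ce=cv2.connectedComponentsWithStats(m); i=1+np.argmin([np.hypot(*(ce[j]-c)) if s[j,4]>60 else 1e9 for j in range(1,n)])
    return (l==i)
def fitrect(P):  # xy points -> centre, size, yaw of long axis
    (c,s,a)=cv2.minAreaRect((P*1000).astype(np.float32))
    if s[0]<s[1]: s=s[::-1]; a+=90
    return np.array(c)/1000,s,(a+90)%180-90
E
cat > m.py <<'E'
from vis import *
T=dict(np.load("top0.npz"));S=dict(np.load("side0.npz"))
for nm,a,b in(("long",(307,166),(300,248)),("short",(303,247),(360,215)),("lpile",(225,208),(385,262)),("spile",(408,205),(274,178))):
    for n,f,c in(("top",T,a),("side",S,b)):
        m=bright(f,c); X=cloud(f)[m]; z=np.nanmedian(X[:,2]); v,u=np.nonzero(m)
        print(nm,n,m.sum(),"px",u.mean().round(1),v.mean().round(1),"z",z.round(4),*fitrect(ray(f,np.c_[u,v],z)[:,:2]), end=" ")
        if n=="top": uv=(u.mean(),v.mean())
        else: print("tri",tri(T,uv,S,(u.mean(),v.mean())).round(4),end="")
        print()
# rack walls from the range data
for nm,a,b in(("lrack",(225,208),(385,262)),("srack",(408,205),(274,178))):
  for n,f,c in(("top",T,a),("side",S,b)):
    X=cloud(f); k=np.zeros(X.shape[:2],np.uint8); cv2.circle(k,c,50,1,-1)
    w=X[(k>0)&(X[...,2]>.118)&(X[...,2]<.145)]
    if len(w)<10: print(nm,n,len(w));continue
    _,l,ce=cv2.kmeans(w[:,:2].astype(np.float32),2,None,(3,50,1e-5),5,0); d=ce[0]-ce[1]
    print(nm,n,len(w),w[:,2].max(),"walls",ce.round(4).tolist(),"mid",ce.mean(0),"dist",np.hypot(*d),"yaw",(np.degrees(np.arctan2(d[1],d[0]))+90)%180-90, fitrect(w[:,:2]))
E
python3 m.py
```

```text
long top 729 px 306.8 166.1 z 0.0159 [0.68598364 0.03119735] (148.72335815429688, 52.99024200439453) 13.350899696350098 
long side 603 px 298.6 247.5 z 0.0154 [0.6892995  0.03526211] (160.08489990234375, 60.8905029296875) 14.411277770996094 tri [0.6882 0.0302 0.0084]
short top 136 px 308.0 252.3 z 0.0152 [0.41585657 0.02812728] (78.37257385253906, 24.07062339782715) -5.501739501953125 
short side 368 px 359.8 215.0 z 0.0148 [0.43109515 0.04799395] (108.30105590820312, 65.585205078125) -1.2187118530273438 tri [ 0.4096  0.0264 -0.0137]
lpile top 791 px 222.4 204.0 z 0.0891 [0.55164398 0.28201364] (137.98487854003906, 54.500221252441406) 16.55426788330078 
lpile side 622 px 387.2 253.7 z 0.0888 [0.54154309 0.28520474] (137.20042419433594, 64.98697662353516) 16.50499153137207 tri [0.5482 0.285  0.0948]
spile top 173 px 408.7 193.2 z 0.0753 [ 0.5876297  -0.28428189] (52.33736801147461, 37.07200241088867) -89.72011631727219 
spile side 375 px 276.8 174.1 z 0.0722 [ 0.55810529 -0.26187222] (146.46826171875, 81.19950103759766) 59.38496398925781 tri [ 0.5744 -0.2652  0.0838]
lrack top 166 0.1
[... 402 characters left out ...]
 0.2844476] dist 0.17082895 yaw 16.990768 (array([0.5497298, 0.2835361]), (184.94235229492188, 65.23987579345703), 16.719066619873047)
srack top 173 0.1353646528869119 walls [[0.6173999905586243, -0.2827000021934509], [0.4982999861240387, -0.2892000079154968]] mid [ 0.55788547 -0.28599662] dist 0.1192632 yaw 3.121132 (array([ 0.55855164, -0.28651865]), (130.6178436279297, 64.71260833740234), 3.1796655654907227)
srack side 84 0.13511287012941495 walls [[0.6205999851226807, -0.27480000257492065], [0.5005000233650208, -0.28619998693466187]] mid [ 0.56055164 -0.28050292] dist 0.120711505 yaw 5.412651 (array([ 0.55763062, -0.28166653]), (132.50465393066406, 70.76883697509766), 3.5775420665740967)
```

```bash
cat > m2.py <<'E'
from vis import *
T=dict(np.load("top0.npz"));S=dict(np.load("side0.npz"))
for thr in(70,85,100):
  for nm,a,b in(("short",(303,247),(360,215)),("spile",(408,205),(274,178)),("long",(307,166),(300,248))):
    for n,f,c in(("top",T,a),("side",S,b)):
        m=bright(f,c,32 if nm!="long" else 45,thr); X=cloud(f)[m]; z=np.nanmedian(X[:,2]); v,u=np.nonzero(m)
        print(thr,nm,n,m.sum(),"px",u.mean().round(1),v.mean().round(1),"z",z.round(4),X[:,2].std().round(4),*fitrect(ray(f,np.c_[u,v],z)[:,:2]))
rows=[]
for n,f,cs in(("top",T,[(303,247),(408,205),(225,208)]),("side",S,[(360,215),(274,178),(385,262)])):
    r=[cv2.resize(f["image"][y-48:y+48,x-64:x+64],None,fx=2.05,fy=2.05*1.4,interpolation=2)[:, :266] for x,y in cs]; rows.append(np.hstack(r))
cv2.imwrite("pics/crops.png",np.vstack(rows)[:,:,::-1])
E
python3 m2.py
```

```text
70 short top 547 px 302.5 246.8 z 0.0153 0.0042 [0.42632654 0.04343555] (100.26900482177734, 53.6361083984375) 0.24865271151065826
70 short side 384 px 359.8 215.2 z 0.0145 nan [0.43112323 0.04778731] (108.78595733642578, 65.63542175292969) -1.3411941528320312
70 spile top 618 px 409.5 203.4 z 0.0747 nan [ 0.55889783 -0.28158289] (101.79874420166016, 61.65812683105469) 3.040092945098877
70 spile side 677 px 270.9 170.7 z 0.057 nan [ 0.55409863 -0.32206335] (193.88160705566406, 135.9273223876953) 88.51082611083984
70 long top 790 px 306.5 166.1 z 0.0158 nan [0.68615735 0.03227256] (151.16505432128906, 55.531063079833984) 13.624258995056152
70 long side 667 px 299.2 248.0 z 0.0151 0.0049 [0.68931256 0.03639764] (161.09213256835938, 63.41334533691406) 14.411282539367676
85 short top 547 px 302.5 246.8 z 0.0153 0.0042 [0.42632654 0.04343555] (100.26900482177734, 53.6361083984375) 0.24865271151065826
85 short side 384 px 359.8 215.2 z 0.0145 nan [0.43112323 0.04778731] (108.78595733642578, 65.63542175292969) -1.3411941528320312
85 spile top 579 px 409.9 203.0 z 0.0748 nan [ 0.55941339 -0.
[... 537 characters left out ...]
2094726562, 53.630062103271484) 0.24865305423736572
100 short side 384 px 359.8 215.2 z 0.0145 nan [0.43112323 0.04778731] (108.78595733642578, 65.63542175292969) -1.3411941528320312
100 spile top 552 px 410.1 203.1 z 0.0749 nan [ 0.55860852 -0.28553937] (98.62934112548828, 54.93405532836914) 4.117359161376953
100 spile side 430 px 277.0 174.6 z 0.0708 nan [ 0.55840576 -0.26145465] (150.09007263183594, 85.5927734375) 61.610206604003906
100 long top 790 px 306.5 166.1 z 0.0158 nan [0.68615735 0.03227256] (151.16505432128906, 55.531063079833984) 13.624258995056152
100 long side 667 px 299.2 248.0 z 0.0151 0.0049 [0.68931256 0.03639764] (161.09213256835938, 63.41334533691406) 14.411282539367676
```

View pics/crops.png

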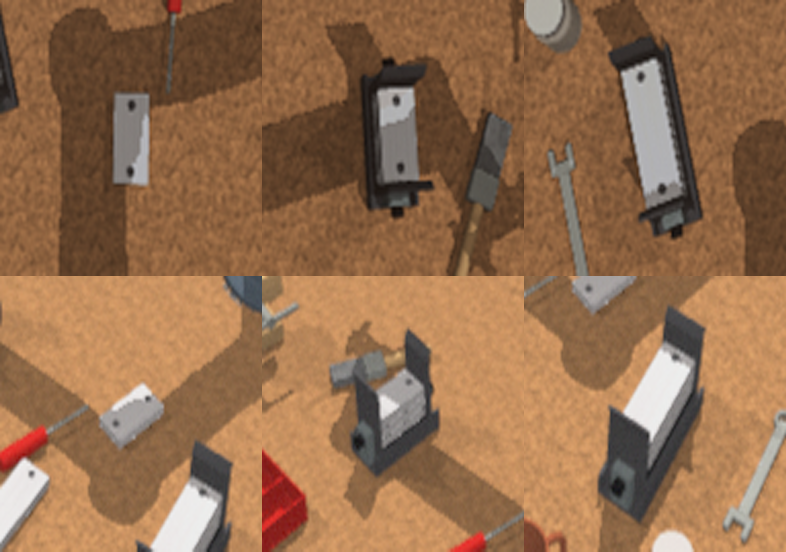

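Both views agree on the heights: plates about 16 mm, piles about 89 mm (long) and 75 mm (short), and rack walls about 130 mm. The sizes match too. The side view's centres are shifted because the visible side faces are included, so I'm using the top view. First step: grasp the long plate with the jaws partly open, since there is only 25 mm free beside it.

```bash
cat > h.py <<'E'
from plant import robot
from vis import *
pi=np.pi
rack={"long":((.5467,.2800),np.radians(16.7)),"short":((.5582,-.2860),np.radians(3.3))}
def snap(tag,names=("top","side")):
    o=[]
    for n in names:
        f=robot.grab_frame(n); cv2.imwrite(f"pics/{n}_{tag}.png",f["image"][:,:,::-1]); np.savez(f"{n}_{tag}.npz",**f); o.append(f)
    return o
def st(tag=""):
    s=robot.sense(); print(tag,"t",round(s["t"],2),"tcp",s["tcp_pos"].round(4),"rot",s["tcp_rot"].round(3),"F",s["wrist_force"].round(2),"M",s["torque"].round(2),"open",round(s["opening"],3),"gf",round(s["gripper_force"],1)); return s
def pick(xy,yaw):
    xy=list(xy); robot.grip(.80); robot.goto(xy+[.20],[pi,0,yaw])
    robot.move_straight(xy+[.05],vel=.2); st("above")
    print("early contact",robot.move_straight(xy+[.015],vel=.06,contact_N=8)); st("down")
    robot.grip(0.,60); st("gripped")
    robot.move_straight(xy+[.06],vel=.08); st("lifted"); robot.move_straight(xy+[.22],vel=.25)
E
python3 - <<'E'
from h import *
q=robot.inverse_kinematics([.4263,.0434,.015],[pi,0,0]); print(q)
print(robot.inverse_kinematics([.5467,.28,.1],[pi,0,rack["long"][1]]))
pick((.6861,.0317),np.radians(13.5))
xy,yaw=rack["long"]; robot.goto([*xy,.22],[pi,0,yaw]); robot.sleep(.3); st("over rack"); snap("over")
E
```

```text
[ 0.06452078  0.46653711 -0.31856996  2.26769564  0.3304375   0.44915321
 -2.09241747]
[-0.10384824  0.60249917 -0.60974439  1.78697113  0.43135347  0.8886064
 -2.18784945]
above t 3.97 tcp [0.6871 0.0318 0.0513] rot [ 3.141e+00 -2.000e-03  2.350e-01] F [ 0.1  -0.53  1.12] M [ 0.02 -0.05 -0.03] open 0.801 gf 0.0
early contact False
down t 4.7 tcp [0.6862 0.0318 0.0149] rot [-3.141 -0.     0.236] F [-0.96 -0.22 -0.14] M [-0.03 -0.05 -0.05] open 0.8 gf 0.0
gripped t 4.98 tcp [0.6868 0.0317 0.016 ] rot [ 3.141e+00 -2.000e-03  2.360e-01] F [ 0.59 -1.17  3.8 ] M [-0.07  0.04 -0.02] open 0.61 gf 64.0
lifted t 5.7 tcp [0.6858 0.0316 0.0599] rot [3.142 0.    0.236] F [ 0.37 -0.25 -3.9 ] M [0.02 0.01 0.01] open 0.609 gf 63.3
over rack t 7.89 tcp [0.5474 0.279  0.2199] rot [3.141 0.    0.289] F [ 0.37 -0.36 -3.21] M [-0.04 -0.01 -0.02] open 0.609 gf 63.4
```

```bash
python3 - <<'E'
import cv2,numpy as np
t=cv2.imread("pics/top_over.png")[150:270,160:290];s=cv2.imread("pics/side_over.png")[150:310,320:460]
cv2.imwrite("pics/over_c.png",np.hstack([cv2.resize(t,(390,520),interpolation=2),cv2.resize(s,(400,520),interpolation=2)]))
E
```

```text
(no output)
```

View pics/over_c.png

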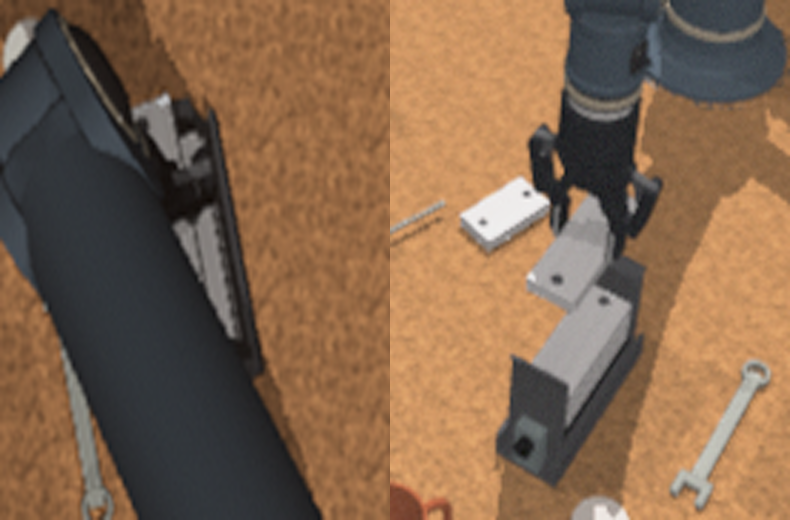

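The side view shows the long plate level in the jaws above the long rack and in line with it. I'll check the offset numerically in the rack frame.

```bash
cat > m3.py <<'E'
from vis import *
import sys
def inrack(X,c,yaw):
    d=X[:,:2]-np.array(c); R=np.array([[np.cos(yaw),np.sin(yaw)],[-np.sin(yaw),np.cos(yaw)]]); return np.c_[d@R.T,X[:,2]]
def rep(name,f,c,yaw,boxes):
    X=inrack(cloud(f).reshape(-1,3),c,yaw); X=X[~np.isnan(X[:,0])]
    for b,(x0,x1,y0,y1,z0,z1) in boxes.items():
        p=X[(X[:,0]>x0)&(X[:,0]<x1)&(X[:,1]>y0)&(X[:,1]<y1)&(X[:,2]>z0)&(X[:,2]<z1)]
        if len(p): print(name,b,len(p),"x %.4f %.4f %.4f"%tuple(np.percentile(p[:,0],[2,50,98])),"y %.4f %.4f %.4f"%tuple(np.percentile(p[:,1],[2,50,98])),"z %.4f"%np.median(p[:,2]))
if __name__=="__main__":
    c=(.5467,.28);yaw=np.radians(16.7)
    B=dict(rearface=(-.09,-.07,-.025,.025,.100,.115),frontface=(.07,.09,-.025,.025,.1,.115),walltop=(-.12,.12,-.05,.05,.118,.14),pile=(-.07,.07,-.04,.04,.08,.098))
    for n in("top","side"): rep(n,dict(np.load(f"{n}0.npz")),c,yaw,B)
    P=dict(plate=(.03,.1,-.05,.05,.213,.228),plate_end=(.05,.1,-.05,.05,.195,.228))
    for n in("top","side"): rep(n,dict(np.load(f"{n}_over.npz")),c,yaw,P)
E
python3 m3.py
```

```text
top rearface 1 x -0.0790 -0.0790 -0.0790 y 0.0008 0.0008 0.0008 z 0.1146
top frontface 22 x 0.0777 0.0791 0.0801 y -0.0238 -0.0012 0.0229 z 0.1069
top walltop 166 x -0.0894 0.0808 0.0898 y -0.0309 -0.0005 0.0303 z 0.1274
top pile 855 x -0.0672 -0.0008 0.0668 y -0.0270 -0.0009 0.0253 z 0.0891
side rearface 51 x -0.0841 -0.0774 -0.0746 y -0.0228 0.0004 0.0239 z 0.1079
side frontface 47 x 0.0814 0.0868 0.0889 y -0.0220 -0.0012 0.0232 z 0.1073
side walltop 151 x -0.0880 -0.0790 0.0929 y -0.0285 0.0036 0.0334 z 0.1262
side pile 564 x -0.0664 -0.0035 0.0552 y -0.0231 0.0046 0.0297 z 0.0891
top plate 139 x 0.0331 0.0584 0.0735 y -0.0290 -0.0185 0.0020 z 0.2199
top plate_end 102 x 0.0511 0.0638 0.0738 y -0.0292 -0.0155 0.0028 z 0.2197
side plate 250 x 0.0321 0.0570 0.0785 y -0.0248 0.0014 0.0273 z 0.2191
side plate_end 203 x 0.0515 0.0698 0.0793 y -0.0248 0.0030 0.0277 z 0.2179
```

```bash
cat >> h.py <<'E'
def lower(which,off,zslow,zmin):
    (x,y),yaw=rack[which]; x+=off[0]*np.cos(yaw)-off[1]*np.sin(yaw); y+=off[0]*np.sin(yaw)+off[1]*np.cos(yaw)
    robot.move_straight([x,y,.155],vel=.1); robot.sleep(.3); st("mouth")
    if robot.move_straight([x,y,zslow],vel=.06,contact_N=8): st("EARLY"); return
    robot.sleep(.3); st("slow from")
    print("contact",robot.move_straight([x,y,zmin],vel=.012,contact_N=3.5)); st("touch"); robot.sleep(.2); st("settled")
E
python3 - <<'E'
from h import *
lower("long",(-.0007,.001),.121,.098)
snap("touchL",["side"])
E
```

```text
mouth t 9.09 tcp [0.546  0.2809 0.1555] rot [-3.141e+00 -1.000e-03  2.910e-01] F [ 0.16 -0.02 -4.2 ] M [0.08 0.06 0.06] open 0.611 gf 63.4
slow from t 10.11 tcp [0.5459 0.2809 0.1213] rot [-3.141e+00 -1.000e-03  2.910e-01] F [ 0.4   0.73 -3.36] M [-0.03 -0.01  0.01] open 0.611 gf 63.4
contact True
touch t 11.38 tcp [0.5457 0.2807 0.1046] rot [3.141 0.    0.291] F [0.72 0.08 2.77] M [ 0.05 -0.04  0.02] open 0.608 gf 64.2
settled t 11.58 tcp [0.5457 0.2807 0.1044] rot [-3.142  0.     0.291] F [0.81 1.18 5.57] M [ 0.06 -0.2   0.04] open 0.611 gf 64.3
```

Contact came at a pile top of about 88.6 mm, as measured from the images. I'll release, retreat and check.

```bash
python3 - <<'E'
from h import *
s=robot.sense(); p=s["tcp_pos"]
robot.grip(.80); st("open")
robot.move_straight([p[0],p[1],.22],vel=.15)
robot.goto([.4263,.0434,.20],[pi,0,0.004]); st("away"); snap("relL")
from m3 import rep
B=dict(walltop=(-.12,.12,-.05,.05,.118,.14),pile=(-.08,.08,-.04,.04,.094,.114))
for n in("top","side"): rep(n,dict(np.load(f"{n}_relL.npz")),*rack["long"],B)
f=dict(np.load("top_relL.npz")); m=bright(f,(223,206),45,85); v,u=np.nonzero(m); print(*fitrect(ray(f,np.c_[u,v],.105)[:,:2]))
E
```

```text
open t 11.94 tcp [0.5441 0.2795 0.1025] rot [3.14  0.005 0.291] F [ 0.51 -0.26 -0.15] M [-0.    0.03  0.04] open 0.797 gf 0.0
away t 13.92 tcp [0.4274 0.0446 0.2004] rot [-3.141e+00 -2.000e-03  6.000e-03] F [0.34 0.16 0.06] M [ 0.02 -0.    0.  ] open 0.804 gf 0.0
top walltop 169 x -0.0894 0.0806 0.0897 y -0.0311 -0.0002 0.0302 z 0.1273
top pile 977 x -0.0743 -0.0004 0.0790 y -0.0266 -0.0006 0.0259 z 0.1048
side walltop 144 x -0.0879 -0.0791 0.0927 y -0.0275 0.0031 0.0332 z 0.1264
side pile 693 x -0.0781 -0.0058 0.0653 y -0.0233 0.0045 0.0307 z 0.1047
[0.54690894 0.27876483] (150.81947326660156, 60.18755340576172) 16.360681533813477
```

The long plate lies flat in line with the rack, its top at 104.8 mm. The short plate is next.

```bash
python3 - <<'E'
from h import *
pick((.4263,.0434),.004)
xy,yaw=rack["short"]; robot.goto([*xy,.22],[pi,0,yaw]); robot.sleep(.3); s=st("over rack"); snap("overS")
from m3 import rep
B=dict(rearface=(-.065,-.045,-.025,.025,.095,.115),frontface=(.045,.065,-.025,.025,.09,.115),walltop=(-.09,.09,-.05,.05,.118,.14),pile=(-.045,.045,-.04,.04,.068,.088))
for n in("top","side"): rep(n,dict(np.load(f"{n}0.npz")),*rack["short"],B)
P=dict(plate=(.01,.09,-.05,.05,.213,.228),plate_=(-.09,-.01,-.05,.05,.213,.228))
for n in("top","side"): rep(n,dict(np.load(f"{n}_overS.npz")),*rack["short"],P)
t=cv2.imread("pics/top_overS.png")[150:270,340:470];s=cv2.imread("pics/side_overS.png")[70:230,200:340]
cv2.imwrite("pics/overS_c.png",np.hstack([cv2.resize(t,(390,520),interpolation=2),cv2.resize(s,(400,520),interpolation=2)]))
E
```

```text
above t 15.38 tcp [0.427  0.0436 0.0506] rot [-3.141e+00 -1.000e-03  4.000e-03] F [-0.87 -0.98  1.62] M [ 0.04  0.01 -0.01] open 0.799 gf 0.0
early contact False
down t 16.12 tcp [0.4263 0.0435 0.0149] rot [-3.142  0.     0.004] F [-0.3   0.11 -0.48] M [0.01 0.03 0.01] open 0.799 gf 0.0
gripped t 16.42 tcp [0.4266 0.0434 0.0157] rot [ 3.141e+00 -1.000e-03  3.000e-03] F [-1.32 -0.21  5.15] M [-0.03  0.35 -0.13] open 0.608 gf 62.4
lifted t 17.13 tcp [0.426  0.0432 0.0598] rot [3.141e+00 1.000e-03 4.000e-03] F [ 0.32 -1.39 -2.87] M [0.   0.04 0.03] open 0.613 gf 63.0
over rack t 19.56 tcp [ 0.5584 -0.2851  0.2203] rot [ 3.142 -0.     0.059] F [ 0.18  0.49 -3.14] M [-0.01  0.02  0.01] open 0.612 gf 63.1
top frontface 21 x 0.0534 0.0539 0.0545 y -0.0239 -0.0050 0.0200 z 0.1010
top walltop 173 x -0.0647 0.0545 0.0645 y -0.0312 0.0001 0.0314 z 0.1272
top pile 525 x -0.0431 -0.0005 0.0436 y -0.0265 0.0006 0.0262 z 0.0749
side rearface 38 x -0.0576 -0.0530 -0.0500 y -0.0231 0.0004 0.0236 z 0.1059
side frontface 44 x 0.0570 0.0603 0.0639 y -0.0238 0.0020 0.0208 z 0.1030
side walltop 84 x -0.0637 -0.0551 0.0658 y -0.0277 0.0038 0.0388 z 0.1258
side pile 207 x -0.0425 -0.0030 0.0402 y -0.0221 0.0097 0.0324 z 0.0749
top plate 106 x 0.0219 0.0378 0.0481 y -0.0056 0.0151 0.0270 z 0.2198
top plate_ 280 x -0.0501 -0.0325 -0.0120 y -0.0242 0.0044 0.0280 z 0.2202
side plate 134 x 0.0111 0.0326 0.0511 y -0.0243 0.0076 0.0336 z 0.2193
side plate_ 44 x -0.0495 -0.0289 -0.0111 y -0.0221 0.0221 0.0360 z 0.2193
```

View pics/overS_c.png

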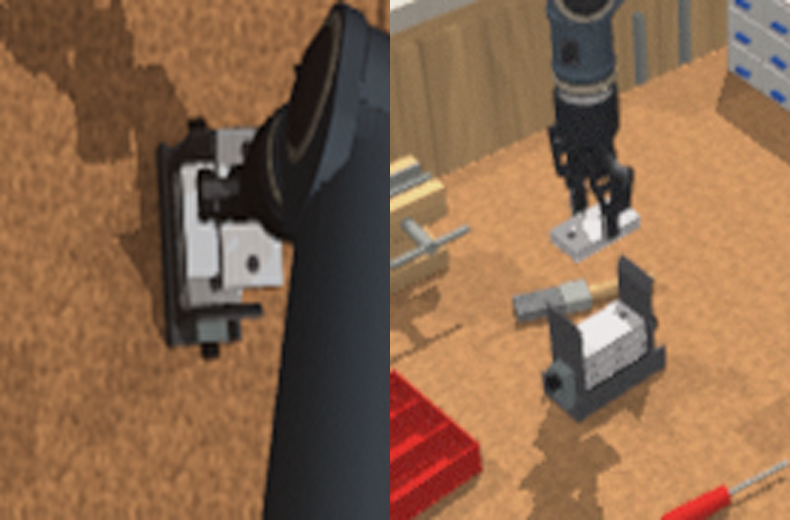

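The top and side views show the short plate level in the jaws, above its rack and within about 1 mm of centre. Lowering it now.

```bash
python3 - <<'E'
from h import *
lower("short",(.0005,-.0007),.106,.083)
s=robot.sense()
if .086<s["tcp_pos"][2]<.095:
    p=s["tcp_pos"]; robot.grip(.80); st("open"); robot.move_straight([p[0],p[1],.24],vel=.15)
    robot.goto([.45,-.02,.30],[pi,0,0]); robot.sleep(.3); st("away"); snap("end")
    from m3 import rep
    B=lambda z,l:dict(walltop=(-.12,.12,-.05,.05,.118,.14),plate=(-l,l,-.04,.04,z-.006,z+.006))
    for n in("top","side"):
        f=dict(np.load(f"{n}_end.npz")); rep(n+" S",f,*rack["short"],B(.091,.052)); rep(n+" L",f,*rack["long"],B(.105,.078))
E
```

```text
mouth t 20.76 tcp [ 0.559  -0.2868  0.1556] rot [ 3.141e+00 -1.000e-03  5.800e-02] F [ 0.06 -0.24 -2.89] M [ 0.02 -0.03 -0.03] open 0.612 gf 63.1
slow from t 22.02 tcp [ 0.5589 -0.2867  0.1063] rot [ 3.141 -0.     0.058] F [ 0.07 -0.19 -2.5 ] M [ 0.03 -0.02  0.02] open 0.608 gf 63.1
contact True
touch t 23.26 tcp [ 0.5587 -0.2867  0.0905] rot [-3.142  0.     0.058] F [0.08 0.14 4.1 ] M [-0.03 -0.03  0.  ] open 0.607 gf 63.9
settled t 23.46 tcp [ 0.5587 -0.2867  0.0903] rot [-3.142  0.     0.058] F [0.75 0.48 5.59] M [-0.1  -0.11 -0.08] open 0.608 gf 64.0
open t 23.77 tcp [ 0.557  -0.286   0.0886] rot [-3.139  0.004  0.058] F [0.16 0.25 0.15] M [-0.05  0.05  0.03] open 0.8 gf 0.0
away t 26.36 tcp [ 0.4503 -0.0207  0.2997] rot [-3.141e+00  1.000e-03 -1.000e-03] F [ 0.19 -1.35  0.11] M [ 0.01 -0.01 -0.02] open 0.801 gf 0.0
top S walltop 170 x -0.0647 0.0547 0.0646 y -0.0312 0.0019 0.0310 z 0.1271
top S plate 586 x -0.0481 -0.0006 0.0477 y -0.0269 -0.0002 0.0256 z 0.0907
top L walltop 166 x -0.0894 0.0806 0.0897 y -0.0303 -0.0008 0.0304 z 0.1271
top L plate 919 x -0.0742 -0.0026 0.0696 y -0.0264 0.0000 0.0256 z 0.1048
side S walltop 86 x -0.0628 -0.0554 0.0677 y -0.0257 0.0050 0.0357 z 0.1264
side S plate 231 x -0.0506 -0.0057 0.0418 y -0.0225 0.0063 0.0324 z 0.0906
side L walltop 150 x -0.0881 -0.0789 0.0924 y -0.0280 0.0045 0.0333 z 0.1261
side L plate 641 x -0.0764 -0.0053 0.0644 y -0.0235 0.0037 0.0298 z 0.1045
```

View pics/top_end.png

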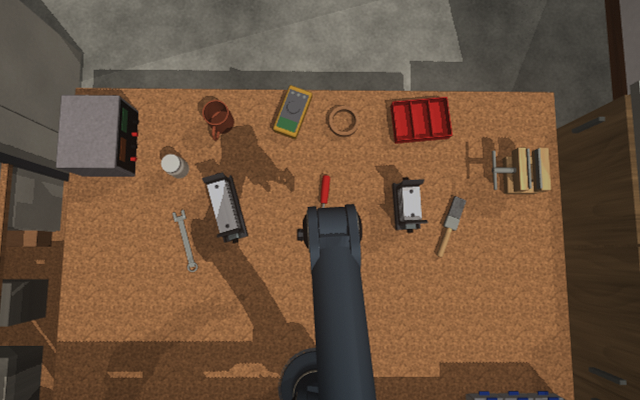

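View pics/side_end.png

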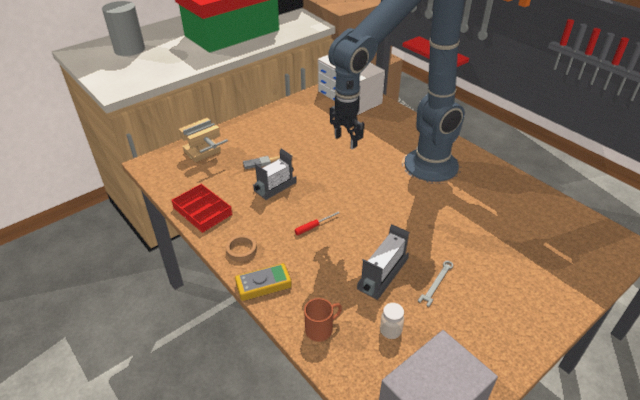

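Both plates lie in their racks: the long one at (225,208) and the short one at (409,203) in the top view. The screwdriver, wrench, brush and jar are where they were, and the arm is clear of everything.

```bash
python3 -c "
from plant import robot
print(robot.close_job())"
```

```text
the job is handed in; nothing more can be done
None
```

I laid both plates flat, centred and in line on their piles, setting each down with under 10 N after feeling for the top; the bystanders show no movement in the final pictures, and the job was handed in at about 26 s.

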